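# Open the receipt printer for a wide paper roll

## Robot

A 6-joint arm with a two-finger parallel gripper is mounted at the origin on a cart in front of the work surface, level with it; the furniture and walls round the work are solid. World frame = base frame: x ahead of the robot, y to its left, z up, the work surface at z = 0. Lengths are in m, angles in rad, forces in N, time in s.
With the tool pointing down it reaches from about 0.3 to 0.775 m from the base axis. Payload 14.6 kg.
Tool frame: the origin (TCP) lies at the very end of the fingers, on their centre line; the grasp point (between the pads) lies 19 mm behind it; z points along the fingers, y is the direction in which the jaws open and shut (so a half turn about z gives the same grasp; the last joint's range is limited). The gripper opens to 94 mm and grips with 3 to 60 N. Pads are 16 mm wide; open, the fingers measure 119 mm over their backs; the gripper's body (75 mm by 177 mm) begins 78 mm behind the grasp point.
Start: joints at [1.199, 0.3, 1.521, -0, 1.321, -0.067], TCP at [0.165, 0.525, 0.205] pointing down, gripper open.
Joint ranges: [-3.03, 3.03], [-0.79, 2.21], [0.23, 2.52], [-1.04, 4.18], [0, 3.07], [-2.55, 2.55]. Speed limits (rad/s): [2.22, 2.22, 2.57, 3.14, 3.14, 3.14].

## Interface

Orientations are given as a unit quaternion [x, y, z, w].
In Python, from rig import status, eyes, workorder gives the robot as it stands. The module is installed in compiled form; this text tells all that it offers.
- The arm moves only by the tool jog_arm, never from a script. Its argument "plan" is a list of rows, each a list of 7 numbers: the shift along the tool's x, y, z normalised to -1 to 1, where 1 is 100 mm, then the turn, a rotation vector about the tool's x, y, z normalised to -1 to 1, where 1 is 30 degrees, then the closure, from 0 (fully open) to 1 (shut). In form: [[x, y, z, wx, wy, wz, fingers], ...]. A call has 1 to 5 rows; each row is the pose to reach, as a shift and turn from the pose measured when the call began, along the tool's axes at that moment; what a row does not reach only later rows make up. A row lasts 1/12 s, in which the tool goes at most 41.7 mm and 7.16 degrees, less where a joint would pass 70% of its speed; a pose out of reach is approached as far as the arm can. A call with a number of a shift or a turn outside -1 to 1 is refused whole. A call with a gripper value outside its range is refused whole. The fingers move at their own pace and stop on an object; "grip_force" is the grip in N (left out, the last holds). Time passes only in rows, so rows that repeat a pose let the fingers close. It gives the time, the measured TCP pose, the force and the opening at its end, in the units of the state.
- status.sense(): the state, without advancing time (a new reading comes with each control period).
- eyes.grab_frame(name): name is "scene" or "top"; returns a dict with "color" (400x640x3 uint8, red, green, blue), "intrinsics" (3x3 intrinsics, pixels), "D" ([k1, k2, p1, p2, k3] as OpenCV has them; the pictures are not rectified), "xyz" and "orientation" of the camera in the world. Camera axes: x right, y down, z forward; pixel columns grow to the right and rows downward; lengths in m; the calibration is good to about 2 mm. A picture is of the moment at which its call begins. There is no depth.
- workorder.finish_job(): hands the job in, once; it reports no verdict.
The state is a dict: "time_s": time; "joint_pos": joint angles; "qd": joint speeds; "joint_torque": joint torques, N m; "ee_pos": TCP position; "ee_rot": TCP orientation; "ft_force": force on the tool from outside, world axes, zero at the start; "torque": the same for the moment, N m; "finger_gap": finger opening in m.
Only numpy, scipy, OpenCV 4.12 (cv2) and the standard library are available. Lean on these libraries where they do the work, as an engineer would, in place of code of your own. Each camera call takes 0.05 s, during which the arm holds its last target. There are 200 camera calls.

## Task

The receipt printer is to take the wide paper roll that stands beside it. With a fingertip press down the printer's release key so that the cover pops up, then lift the cover by its front lip and flip it right back until it stays open by itself, and push the paper guide inside fully across to its wide-paper end. Work gently and grip nothing: do not lift or shove the printer, and leave the roll and the other things where they stand.

Things in the scene. Friction and masses are not known exactly. Their poses are not given: they have to be found in the camera images.
- printer: Light-grey receipt printer, loose on rubber feet, 1.9 kg: 190 mm deep (its x), 150 wide (its y), 128 high. Origin: centre of its underside; x to its back (its front, with the lip, faces the robot), y to its left, z up. The closed cover spans y = -41 to +73, its flat top at z = 128. The right cheek (y = -47 to -75) is 122 high, 108 under the key; the left wall (y = +51 to +75) 112.
- well_mouth (a point): Middle of the mouth of the printer's paper well, at printer x = 0, y = +2, z = 112 mm. The well is open over x = -57 to +60, y = -47 to +51 mm once the cover is back; floor at z = 35. In front of it lie the print unit (x = -86 to -57, up to z = 99) and the front wall (x = -95 to -85, up to z = 103); the spring pin that lifted the cover stands up to z = 136 at x = -70, y = +61.
- printer_key (a joint): Release key: dark ribbed rocker pad, 51 x 28 mm, on the printer's front right corner beside the cover. 0 at rest, 0.2 rad fully down; it springs back. Pressing its front half straight down 4 to 5 mm (0.13 rad or more, 3 to 5 N) unhooks the cover, which a spring then lifts by about 0.15 rad.
- key_top (a point): Place to press on the release key: on the top of its pad, at printer x = -74, y = -63, z = 126 mm while the key is at rest.
- printer_cover (a joint): Cover of the printer: 0 closed and latched, about 0.15 rad popped up after the key is pressed, 1.95 rad fully open, leaning back on its stop. It weighs 0.2 kg, swings freely, falls shut below about 1.55 rad and falls open above it. Latched, it cannot be lifted.
- cover_lip (a point): Middle of the front lower edge of the cover's finger lip. The lip is 60 mm wide, 6 thick, stands 14 mm out from the cover (19 mm in front of the front wall); its edge is 186 mm from the hinge line and, closed, at z = 114 mm. The underside is flat, 4 mm below the hinge line when closed, from the edge for 41 mm back to a rubber roller across the cover.
- cover_hinge (a point): Point on the cover's hinge line, which runs along the printer's y at x = +72, z = 118 mm; this point is level (in y, +16 mm) with the middle of the lip.
- printer_guide (a joint): Paper-width guide in the well: 0 at the narrow-paper end, 0.022 m at the wide-paper end, where it meets a stop. It moves to the printer's right (its -y) and stays where it is left (about 1.2 N of friction).
- guide_top (a point): Middle of the top edge of the guide, on its left face, the one to push. The guide is an upright grey plate, 66 mm long along the printer's x (-30 to +36), 4 mm thick, its top at z = 111 mm. This point is at x = -8, and y = -9 mm at the narrow end, -31 mm at the wide end; to its left the well is free up to the wall at y = +51.
- paper_roll: Fresh white paper roll, 72 mm in diameter, 80 mm high, loose, standing on end to the right of the printer. Origin at the centre of its underside. Not to be moved.
- hair_brush: Grey hair brush, 220 mm long, 58 wide, 27 high, loose, lying to the left near the front edge. Not to be moved.
- wax_pot: Low round pot with a screw lid, 91 mm in diameter, 44 high, loose, front right. Not to be moved.
- nail_polish: Small nail polish bottle, 31 x 31 x 79 mm, loose, left of the printer. Not to be moved.
- oil_dropper: Amber dropper bottle, 33 x 34 x 102 mm, loose, left of the printer. Not to be moved.

How it is judged:
By the outcome, as a careful person would: the job done as asked, in the order asked, and still so for the second after the job is handed in, with the robot touching nothing.
It also fails if it takes over 56 s, if anything falls off the work surface, if the arm or the gripper's body presses on something with over 40 N, if the wrist force passes 120 N, or if a joint passes its speed limit or range.

## Working session

There is one attempt and no reset: what is moved stays moved. The work goes in short steps, Python scripts to look and compute and a tool call to move; the robot and the scene stay as the last step left them, time stands still between calls to the robot, and variables do not carry over. Pictures are saved under pics/ and viewed, about 8 in all and at most 12, crops included, and the job is handed in when it is done.

Besides the shell and the picture viewer there is one more tool, called after "Emit:" by a JSON object that holds its "fn" and its "kwargs", one argument or row to a line. jog_arm: Moves the arm, as the interface text tells. Its arguments: {"type":"object","properties":{"plan":{"type":"array"},"grip_force":{"type":"number"}},"required":["plan"]}

```bash
mkdir -p pics
cat > h.py <<'E'
import numpy as np,cv2
from scipy.spatial.transform import Rotation as R
from rig import status,eyes,workorder
def grab(n,f=None):
    d=eyes.grab_frame(n)
    if f: cv2.imwrite('pics/'+f,d['color'][:,:,::-1])
    return d
def ray(d,uv):
    p=cv2.undistortPoints(np.array(uv,float).reshape(-1,1,2),np.array(d['intrinsics']),np.array(d['D'])).reshape(-1,2)
    v=np.c_[p,np.ones(len(p))]
    return np.array(d['xyz']),R.from_quat(d['orientation']).apply(v)
def plane(d,uv,z):
    o,v=ray(d,uv); z=np.broadcast_to(z,len(v)); return o+v*((z-o[2])/v[:,2])[:,None]
def proj(d,P):
    q=R.from_quat(d['orientation']).inv().apply(np.array(P,float).reshape(-1,3)-np.array(d['xyz']))
    return cv2.projectPoints(q,np.zeros(3),np.zeros(3),np.array(d['intrinsics']),np.array(d['D']))[0].reshape(-1,2)
def st():
    s=status.sense()
    print(s['time_s'],np.round(s['ee_pos'],4),np.round(s['ee_rot'],4),np.round(s['ft_force'],2),s['finger_gap'],np.round(s['joint_pos'],3))
    return s
E
python3 - <<'E'
from h import *
for n in('scene','top'):
    d=grab(n,n+'0.png');print(n,d['xyz'],d['orientation'],d['intrinsics'])
st()
E
```

```text
scene [-0.52578354 -0.87467687  0.76584685] [ 0.75898542 -0.39456829  0.23548548 -0.46130638] [[515.73187762   0.         307.20420973]
 [  0.         515.73187762 199.19399544]
 [  0.           0.           1.        ]]
top [ 0.30276348 -0.13333417  1.50803291] [-0.69471969  0.71561633 -0.04978516  0.05271864] [[488.41775958   0.         318.42221603]
 [  0.         488.41775958 199.00538182]
 [  0.           0.           1.        ]]
0.1 [0.165  0.5244 0.205 ] [ 1.518e-01  9.884e-01 -5.000e-04 -1.000e-04] [-0.34  0.27  0.26] 0.0939055853608129 [ 1.199  0.3    1.522 -0.     1.321 -0.067]
```

```bash
sleep 1
```

```text
(no output)
```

View pics/scene0.png

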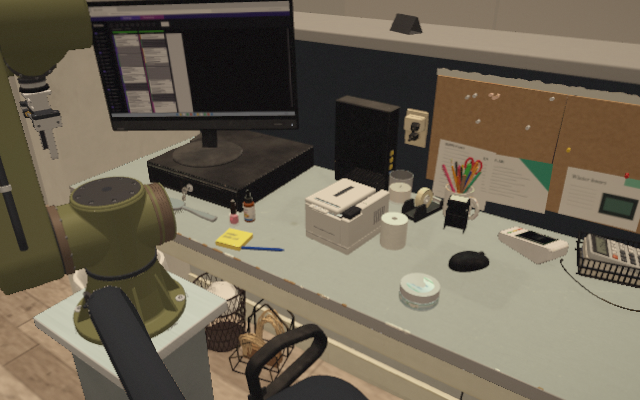

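View pics/top0.png

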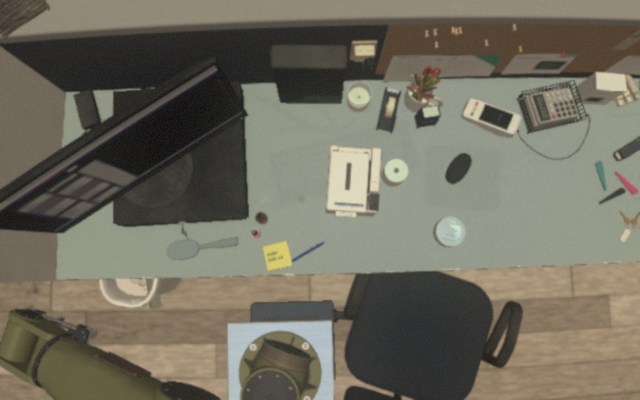

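Scene: the printer is at about (347,213), with the roll to its right at (394,230). Top: printer at (354,180), lip at (346,213), key on the right near (374,200), roll at (396,171). I'll crop and enlarge both.

Run:
```python
import cv2,numpy as np
a=cv2.imread('pics/top0.png')[140:225,315:415];b=cv2.imread('pics/scene0.png')[170:255,295:395]
cv2.imwrite('pics/c1.png',np.hstack([cv2.resize(a,(400,340),interpolation=2)]*1+[cv2.resize(b,(400,340),interpolation=2)]))
```

```text
(no output)
```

View pics/c1.png

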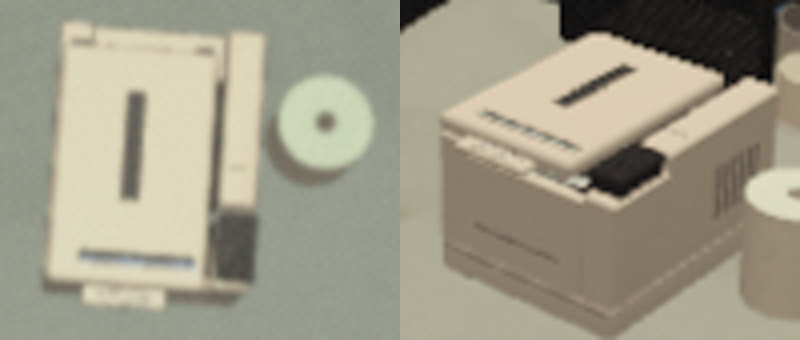

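Left crop: lip's front edge runs (82,303)–(163,307), key pad (217–255, 208–283), cheek back-right corner (263,33). Right crop: front-face bottom corners at (43,262) and (208,336). I'll cast rays onto the known heights and fit a rigid 2D pose.

Run:
```python
from h import *
t=grab('top');s=grab('scene')
# crop px -> full: offset + (px+.5)/4-.5
T=[((82,304),(-114,46,118)),((163,308),(-114,-14,118)),((264,33),(95,-75,122)),((243,297),(-95,-75,108)),((255,283),None)]
S=[((208,336),(-95,-75,0)),((43,262),(-95,75,0)),((207,211),(-95,-75,108)),((376,83),(95,-75,122))]
W=[];M=[]
for d,off,L in((t,(315,140),T),(s,(295,170),S)):
    for px,m in L:
        if m is None: continue
        uv=[off[i]+(px[i]+.5)/4-.5 for i in(0,1)]
        W.append(plane(d,[uv],m[2]/1e3)[0]);M.append(np.array(m)/1e3)
W=np.array(W);M=np.array(M)
def fit(W,M):
    a=W[:,:2]-W[:,:2].mean(0);b=M[:,:2]-M[:,:2].mean(0)
    th=np.arctan2((b[:,0]*a[:,1]-b[:,1]*a[:,0]).sum(),(a*b).sum())
    c,q=np.cos(th),np.sin(th);Rm=np.array([[c,-q],[q,c]])
    o=W[:,:2].mean(0)-Rm@M[:,:2].mean(0)
    return th,o,Rm,(W[:,:2]-M[:,:2]@Rm.T-o)*1e3
for sl in(slice(0,4),slice(4,8),slice(0,8)):
    th,o,Rm,r=fit(W[sl],M[sl]);print(th,o);print(np.round(r,1).tolist())
for n,p in dict(key=(-.074,-.063),lip=(-.114,.016),hinge=(.072,.016),guide=(-.008,-.009)).items(): print(n,o+Rm@p)
# roll
print('roll',plane(t,[(315+325/4,140+121/4)],.08))
# others
for n,uv,z in(('note',(277,256),0),('pot',(450,231),.044),('brushhead',(185,249),.02),('brushend',(238,241),.01),('polish',(256,234),.079),('drop',(261,217),.1)): print(n,plane(t,[uv],z)[0][:2])
```

```text
-0.10946858221253897 [ 0.56437774 -0.23230814]
[[0.4, -2.8], [2.3, -1.0], [0.0, 0.8], [-2.7, 2.9]]
-0.12899858352764487 [ 0.56552509 -0.23247174]
[[9.0, 2.7], [3.6, -1.2], [-10.5, -4.7], [-2.0, 3.2]]
-0.11922651296831323 [ 0.56490958 -0.23242966]
[[-0.7, -3.7], [1.8, -2.0], [0.3, 1.8], [-2.6, 2.0], [9.0, 3.7], [5.0, -0.4], [-10.5, -3.8], [-2.3, 2.3]]
key [ 0.48394143 -0.28618055]
lip [ 0.45362199 -0.2029836 ]
hinge [ 0.63830156 -0.22510723]
guide [ 0.55589588 -0.24041422]
roll [[ 0.59124631 -0.36531461  0.08      ]]
note [0.34990208 0.00224549]
pot [ 0.40720265 -0.52467343]
brushhead [0.3777308  0.28306044]
brushend [0.3987013  0.12071012]
polish [0.41338929 0.05571284]
drop [0.46078564 0.03776084]
```

```bash
cat >> h.py <<'E'
O=np.array([.5645,-.2322]);TH=-.113
RP=R.from_euler('z',TH)
def p2w(p): return RP.apply(np.array(p,float)/1e3)+np.r_[O,0]
def goal(pitch=0):  # 0 = tool down, pitch deg up towards printer +x ; tool y along printer y
    b=R.from_matrix(np.array([[-1,0,0],[0,1,0],[0,0,-1]]).T)
    return RP*b*R.from_rotvec([0,-np.radians(pitch),0])
def need(P,pitch=0):
    s=st();r=R.from_quat(s['ee_rot'])
    print(' shift/100mm',np.round(r.inv().apply(np.array(P)-s['ee_pos'])*10,3),'turn/30deg',np.round((r.inv()*goal(pitch)).as_rotvec(degrees=True)/30,3))
E
python3 - <<'E'
from h import *
print(p2w((-74,-64,170)));need(p2w((-74,-64,170)))
need([.36,.1,.25])
E
```

```text
[ 0.48375533 -0.28744761  0.17      ]
0.2 [0.165  0.5245 0.2051] [ 1.518e-01  9.884e-01 -3.000e-04 -1.000e-04] [-0.28 -0.28 -0.05] 0.09406842696864887 [ 1.199  0.3    1.521  0.     1.321 -0.067]
 shift/100mm [-5.477 -6.789  0.355] turn/30deg [-0.001 -0.    -0.366]
0.2 [0.165  0.5245 0.2051] [ 1.518e-01  9.884e-01 -3.000e-04 -1.000e-04] [-0.28 -0.28 -0.05] 0.09406842696864887 [ 1.199  0.3    1.521  0.     1.321 -0.067]
 shift/100mm [-3.134 -3.465 -0.447] turn/30deg [-0.001 -0.    -0.366]
```

Emit:
{"fn": "jog_arm", "kwargs": {
  "plan": [
    [-0.8,-0.87,-0.12,0,0,-0.37,1],
    [-0.8,-0.87,-0.12,0,0,-0.37,1],
    [-0.8,-0.87,-0.12,0,0,-0.37,1],
    [-0.8,-0.87,-0.12,0,0,-0.37,1]
  ]
}}

```text
time_s: 0.53
ee_pos: [0.2169, 0.4141, 0.2179]
ee_rot: [0.057, 0.998, -0.0, 0.0]
ft_force: [0.5, 0.4, 0.1]
finger_gap: 0.0706
```

Emit:
{"fn": "jog_arm", "kwargs": {
  "plan": [
    [-0.65,-1,-0.12,0,0,0,1],
    [-0.65,-1,-0.12,0,0,0,1],
    [-0.65,-1,-0.12,0,0,0,1],
    [-0.65,-1,-0.12,0,0,0,1]
  ]
}}

```text
time_s: 0.87
ee_pos: [0.2723, 0.3037, 0.2308]
ee_rot: [0.059, 0.998, -0.0, 0.001]
ft_force: [-0.6, 0.9, -0.1]
finger_gap: 0.0441
```

Emit:
{"fn": "jog_arm", "kwargs": {
  "plan": [
    [-0.65,-1,-0.12,0,0,0,1],
    [-0.65,-1,-0.12,0,0,0,1],
    [-0.65,-1,-0.12,0,0,0,1],
    [-0.65,-1,-0.12,0,0,0,1]
  ]
}}

```text
time_s: 1.2
ee_pos: [0.3276, 0.1925, 0.2437]
ee_rot: [0.062, 0.998, -0.0, 0.002]
ft_force: [-0.2, 0.0, 0.9]
finger_gap: 0.017
```

Emit:
{"fn": "jog_arm", "kwargs": {
  "plan": [
    [-0.5,-1,-0.12,0,0,0,1],
    [-0.5,-1,-0.12,0,0,0,1],
    [-0.5,-1,-0.12,0,0,0,1],
    [-0.5,-1,-0.12,0,0,0,1]
  ]
}}

```text
time_s: 1.53
ee_pos: [0.3664, 0.0838, 0.2566]
ee_rot: [0.064, 0.998, -0.001, 0.002]
ft_force: [0.9, 0.7, -0.3]
finger_gap: 0.0007
```

Run:
```python
from h import *
need(p2w((-74,-64,170)))
```

```text
1.5333 [0.3664 0.0838 0.2566] [ 6.39e-02  9.98e-01 -5.00e-04  2.40e-03] [ 0.91  0.69 -0.3 ] 0.0006864986236926103 [ 0.129 -0.146  1.882 -0.002  1.402 -1.314]
 shift/100mm [-1.633 -3.532  0.876] turn/30deg [-0.002  0.009 -0.028]
```

Emit:
{"fn": "jog_arm", "kwargs": {
  "plan": [
    [-0.3,-1,0,0,0,0,1],
    [-0.3,-1,0,0,0,0,1],
    [-0.3,-1,0,0,0,0,1],
    [-0.3,-1,0,0,0,0,1]
  ]
}}

```text
time_s: 1.87
ee_pos: [0.384, -0.0215, 0.2565]
ee_rot: [0.065, 0.998, -0.001, 0.002]
ft_force: [-0.3, -0.0, -0.8]
finger_gap: 0.0006
```

Emit:
{"fn": "jog_arm", "kwargs": {
  "plan": [
    [-0.3,-1,0,0,0,0,1],
    [-0.3,-1,0,0,0,0,1],
    [-0.3,-1,0,0,0,0,1],
    [-0.3,-1,0,0,0,0,1]
  ]
}}

```text
time_s: 2.2
ee_pos: [0.4014, -0.1266, 0.2564]
ee_rot: [0.067, 0.998, -0.001, 0.002]
ft_force: [0.1, -0.1, -0.6]
finger_gap: 0.0005
```

Emit:
{"fn": "jog_arm", "kwargs": {
  "plan": [
    [-0.5,-0.9,0.1,0,0,0,1],
    [-0.5,-0.9,0.1,0,0,0,1],
    [-0.5,-0.9,0.1,0,0,0,1],
    [-0.5,-0.9,0.1,0,0,0,1]
  ]
}}

```text
time_s: 2.53
ee_pos: [0.4402, -0.2238, 0.2452]
ee_rot: [0.068, 0.998, -0.0, 0.001]
ft_force: [0.2, 0.6, -0.1]
finger_gap: 0.0008
```

Emit:
{"fn": "jog_arm", "kwargs": {
  "plan": [
    [-0.5,-0.6,0.3,0,0,0,1],
    [-0.5,-0.6,0.3,0,0,0,1],
    [-0.5,-0.6,0.3,0,0,0,1],
    [-0.5,-0.6,0.3,0,0,0,1]
  ]
}}

```text
time_s: 2.87
ee_pos: [0.4823, -0.2889, 0.2132]
ee_rot: [0.068, 0.998, 0.001, -0.001]
ft_force: [-0.1, 0.6, 0.7]
finger_gap: 0.0006
```

Run:
```python
from h import *
need(p2w((-74,-64,160)))
```

```text
2.8667 [ 0.4823 -0.2889  0.2132] [ 6.780e-02  9.977e-01  8.000e-04 -6.000e-04] [-0.1   0.61  0.69] 0.0005746669604627536 [-6.050e-01  3.220e-01  1.473e+00  1.000e-03  1.348e+00 -2.041e+00]
 shift/100mm [-0.013  0.015  0.532] turn/30deg [ 0.003 -0.003 -0.043]
```

Emit:
{"fn": "jog_arm", "kwargs": {
  "plan": [
    [-0.01,0.01,0.4,0,0,-0.04,1],
    [-0.01,0.01,0.76,0,0,-0.04,1],
    [-0.01,0.01,0.76,0,0,-0.04,1],
    [-0.01,0.01,0.76,0,0,-0.04,1]
  ]
}}

```text
time_s: 3.2
ee_pos: [0.4833, -0.2862, 0.1379]
ee_rot: [0.057, 0.998, 0.001, -0.001]
ft_force: [-0.1, 0.1, 1.4]
finger_gap: 0.0004
```

Run:
```python
from h import *
need(p2w((-74,-64,122)))
a=grab('top','t1.png')['color'][140:225,315:415];b=grab('scene','s1.png')['color'][150:250,300:400]
cv2.imwrite('pics/c2.png',np.hstack([cv2.resize(a,(400,340),interpolation=2),cv2.resize(b,(400,400),interpolation=2)[60:]])[:,:,::-1])
```

```text
3.2 [ 0.4833 -0.2862  0.1379] [ 0.0568  0.9984  0.0012 -0.0012] [-0.08  0.14  1.42] 0.0004302830704378052 [-6.000e-01  3.900e-01  1.563e+00  1.000e-03  1.192e+00 -2.058e+00]
 shift/100mm [-0.006 -0.013  0.159] turn/30deg [ 0.004 -0.005 -0.001]
```

View pics/c2.png

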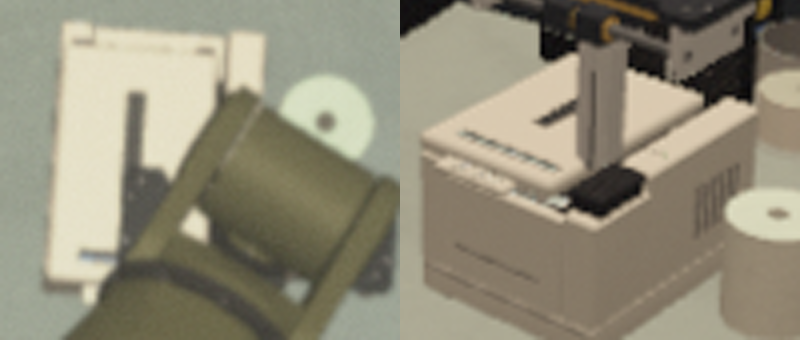

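The fingertips hang just above the key, at about (600,168) in the right crop; the key's dark pad spans (562–643, 162–220). Next check is the projected positions against that pad.

Run:
```python
from h import *
d=grab('scene')
f=lambda P:np.round((proj(d,P)-[300,150])*4+[400,-60],0).tolist()
print('tcp',f(status.sense()['ee_pos']),'keytop',f(p2w((-74,-63,126))))
print('pad corners',f([p2w((x,y,126)) for x,y in((-87,-49),(-87,-77),(-36,-77),(-36,-49))]))
t=grab('top');g=lambda P:np.round((proj(t,P)-[315,140])*4,0).tolist()
print(g([p2w((x,y,126)) for x,y in((-87,-49),(-87,-77),(-36,-77),(-36,-49))]))
```

```text
tcp [[599.0, 159.0]] keytop [[596.0, 179.0]]
pad corners [[566.0, 179.0], [601.0, 193.0], [648.0, 164.0], [614.0, 151.0]]
[[212.0, 275.0], [251.0, 278.0], [256.0, 208.0], [217.0, 205.0]]
```

Emit:
{"fn": "jog_arm", "kwargs": {
  "plan": [
    [-0.01,-0.01,0.08,0,0,0,1],
    [-0.01,-0.01,0.11,0,0,0,1],
    [-0.01,-0.01,0.13,0,0,0,1],
    [-0.01,-0.01,0.15,0,0,0,1],
    [-0.01,-0.01,0.16,0,0,0,1]
  ]
}}

```text
time_s: 3.82
ee_pos: [0.4849, -0.2892, 0.1239]
ee_rot: [0.057, 0.998, -0.0, 0.001]
ft_force: [-3.8, 1.1, 3.8]
finger_gap: 0.0007
```

Run:
```python
from h import *
need(p2w((-74,-64,120)))
b=grab('scene','s2.png')
```

```text
3.8167 [ 0.4849 -0.2892  0.1239] [ 5.730e-02  9.984e-01 -1.000e-04  7.000e-04] [-3.78  1.11  3.79] 0.0006500732103492007 [-6.030e-01  4.090e-01  1.571e+00  1.000e-03  1.160e+00 -2.059e+00]
 shift/100mm [0.013 0.016 0.039] turn/30deg [-0.     0.003 -0.003]
```

Emit:
{"fn": "jog_arm", "kwargs": {
  "plan": [
    [0.01,0.01,0.02,0,0,0,1],
    [0.01,0.01,0.04,0,0,0,1],
    [0.01,0.01,0.05,0,0,0,1]
  ]
}}

```text
time_s: 4.12
ee_pos: [0.4843, -0.2887, 0.1206]
ee_rot: [0.057, 0.998, -0.001, 0.002]
ft_force: [-11.6, 1.2, 26.8]
finger_gap: 0.0003
```

Run:
```python
from h import *
need(p2w((-74,-64,120)))
im=[grab('scene')['color'][150:250,300:400],cv2.cvtColor(cv2.imread('pics/s1.png'),4)[150:250,300:400]]
cv2.imwrite('pics/c3.png',np.hstack([cv2.resize(a,(400,400),interpolation=2) for a in im])[:,:,::-1])
```

```text
4.1167 [ 0.4843 -0.2887  0.1206] [ 0.0574  0.9984 -0.001   0.0016] [-11.62   1.16  26.82] 0.0003269535585362909 [-0.603  0.41   1.578 -0.     1.149 -2.059]
 shift/100mm [0.007 0.012 0.006] turn/30deg [-0.003  0.006 -0.003]
```

View pics/c3.png

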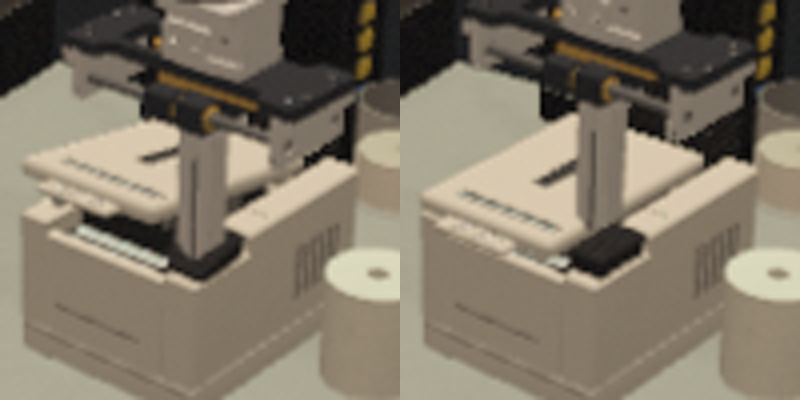

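The cover has popped: its front edge is lifted and the print unit shows under it. I'll release straight up now, then back off to stand in front of the lip.

Emit:
{"fn": "jog_arm", "kwargs": {
  "plan": [
    [0,0,-0.3,0,0,0,1],
    [0,0,-0.8,0,0,0,1],
    [0,0,-0.8,0,0,0,1]
  ]
}}

```text
time_s: 4.42
ee_pos: [0.4856, -0.2894, 0.2066]
ee_rot: [0.057, 0.998, -0.003, 0.005]
ft_force: [-0.4, -0.7, 1.4]
finger_gap: 0.0002
```

Emit:
{"fn": "jog_arm", "kwargs": {
  "plan": [
    [0.9,0.4,-0.3,0,0,0,1],
    [0.9,0.4,-0.3,0,0,0,1],
    [0.9,0.4,-0.3,0,0,0,1],
    [0.9,0.4,-0.3,0,0,0,1]
  ]
}}

```text
time_s: 4.75
ee_pos: [0.399, -0.2381, 0.2373]
ee_rot: [0.057, 0.998, -0.004, 0.006]
ft_force: [0.3, 0.1, 1.1]
finger_gap: 0.0006
```

Emit:
{"fn": "jog_arm", "kwargs": {
  "plan": [
    [0,0.4,0,0,-1,0,1],
    [0,0.4,0,0,-1,0,1],
    [0,0.4,0,0,-1,0,1],
    [0,0.4,0,0,-1,0,1],
    [0,0.4,0,0,-1,0,1]
  ]
}}

```text
time_s: 5.17
ee_pos: [0.4028, -0.198, 0.2362]
ee_rot: [0.055, 0.962, -0.019, 0.268]
ft_force: [-0.2, 0.1, -0.3]
finger_gap: 0.0003
```

Run:
```python
from h import *
need(p2w((-150,16,120)),60)
```

```text
5.1667 [ 0.4028 -0.198   0.2362] [ 0.055   0.9617 -0.0189  0.2677] [-0.16  0.06 -0.25] 0.00031076788609066253 [-0.714 -0.239  2.096  0.388  0.857 -2.363]
 shift/100mm [0.476 0.011 1.069] turn/30deg [-0.014 -0.962  0.005]
```

```bash
cat >> h.py <<'E'
def goal2(pitch,yaw): # yaw deg world
    b=R.from_matrix(np.array([[-1,0,0],[0,1,0],[0,0,-1]]).T)
    return R.from_euler('z',yaw,degrees=True)*b*R.from_rotvec([0,-np.radians(pitch),0])
def need2(P,pitch,yaw):
    s=st();r=R.from_quat(s['ee_rot'])
    print(' shift/100mm',np.round(r.inv().apply(np.array(P)-s['ee_pos'])*10,3),'turn/30deg',np.round((r.inv()*goal2(pitch,yaw)).as_rotvec(degrees=True)/30,3))
E
python3 - <<'E'
from h import *
need2(p2w((-150,16,180)),50,-20)
E
```

```text
5.1667 [ 0.4028 -0.198   0.2362] [ 0.055   0.9617 -0.0189  0.2677] [-0.16  0.06 -0.25] 0.00031076788609066253 [-0.714 -0.239  2.096  0.388  0.857 -2.363]
 shift/100mm [0.166 0.007 0.556] turn/30deg [ 0.281 -0.625  0.348]
```

Emit:
{"fn": "jog_arm", "kwargs": {
  "plan": [
    [0.1,0,0.3,0.28,-0.2,0.35,1],
    [0.17,0,0.55,0.28,-0.4,0.35,1],
    [0.17,0,0.55,0.28,-0.62,0.35,1],
    [0.17,0,0.55,0.28,-0.62,0.35,1],
    [0.17,0,0.55,0.28,-0.62,0.35,1]
  ]
}}

```text
time_s: 5.58
ee_pos: [0.4177, -0.1916, 0.1868]
ee_rot: [0.169, 0.893, -0.074, 0.41]
ft_force: [-0.8, 0.6, -0.3]
finger_gap: -0.0
```

Run:
```python
from h import *
need2(p2w((-150,16,120)),50,-20)
```

```text
5.5833 [ 0.4177 -0.1916  0.1868] [ 0.1691  0.8933 -0.0739  0.4098] [-0.81  0.56 -0.29] -7.734438494794746e-06 [-0.626 -0.258  2.376  0.834  0.266 -2.55 ]
 shift/100mm [ 0.49  -0.079  0.455] turn/30deg [-0.024 -0.026 -0.037]
```

Run:
```python
from h import *
need2(p2w((-148,16,140)),33,-25)
```

```text
5.5833 [ 0.4177 -0.1916  0.1868] [ 0.1691  0.8933 -0.0739  0.4098] [-0.81  0.56 -0.29] -7.734438494794746e-06 [-0.626 -0.258  2.376  0.834  0.266 -2.55 ]
 shift/100mm [ 0.325 -0.072  0.339] turn/30deg [0.091 0.54  0.086]
```

Emit:
{"fn": "jog_arm", "kwargs": {
  "plan": [
    [0,0,0,0.09,0.3,0.09,1],
    [0,0,0,0.09,0.54,0.09,1],
    [0.1,-0.03,0.1,0.09,0.54,0.09,1],
    [0.32,-0.07,0.34,0.09,0.54,0.09,1],
    [0.32,-0.07,0.34,0.09,0.54,0.09,1]
  ]
}}

```text
time_s: 6.0
ee_pos: [0.4194, -0.2011, 0.1354]
ee_rot: [0.208, 0.938, -0.062, 0.27]
ft_force: [-0.4, -0.5, 0.9]
finger_gap: 0.0005
```

Run:
```python
from h import *
need2(p2w((-135,16,113)),33,-25)
im=[grab('scene','s4.png')['color'][150:250,300:400],grab('top','t4.png')['color'][140:240,315:415]]
cv2.imwrite('pics/c4.png',np.hstack([cv2.resize(a,(400,400),interpolation=2) for a in im])[:,:,::-1])
```

```text
6.0 [ 0.4194 -0.2011  0.1354] [ 0.2077  0.9383 -0.0618  0.2697] [-0.4  -0.51  0.89] 0.0005443786973302082 [-0.563 -0.077  2.228  0.151  0.437 -1.817]
 shift/100mm [0.021 0.055 0.251] turn/30deg [-0.007 -0.029  0.003]
```

View pics/c4.png

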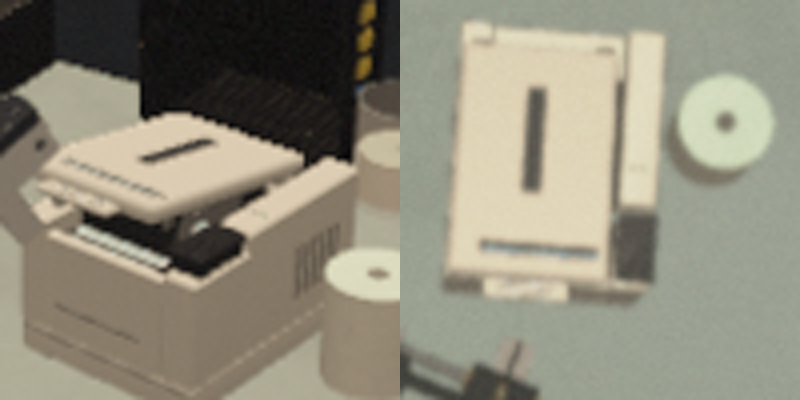

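The cover is popped and holding (lip at crop (526,290)), the fingertip is in front of it, and the printer hasn't moved. I'll work out the way points for insertion and lifting.

```bash
cat >> h.py <<'E'
def arc(phi,pitch,yaw=-25,r=172,y=16):
    # upper tip corner on arc about hinge -> TCP
    c=p2w((72-r*np.cos(phi),y,118+r*np.sin(phi)))
    return c+goal2(pitch,yaw).apply([.008,0,0])
def way(L):
    s=st();r=R.from_quat(s['ee_rot'])
    for P,pitch,yaw in L:
        print(np.round(P,3),np.round(r.inv().apply(np.array(P)-s['ee_pos'])*10,3),np.round((r.inv()*goal2(pitch,yaw)).as_rotvec(degrees=True)/30,3))
E
python3 - <<'E'
from h import *
way([(p2w((-135,16,113)),33,-25)]+[(arc(f,33),33,-25) for f in(0,.1,.2,.3,.4,.5,.6)])
E
```

```text
6.1 [ 0.4199 -0.1998  0.1394] [ 0.2058  0.937  -0.0611  0.2757] [-0.25  0.71  0.31] 0.0007257410134735791 [-0.564 -0.089  2.232  0.167  0.435 -1.834]
[ 0.432 -0.201  0.113] [0.045 0.04  0.285] [ 0.002 -0.007  0.007]
[ 0.461 -0.202  0.114] [-0.181  0.151  0.424] [ 0.002 -0.007  0.007]
[ 0.462 -0.202  0.131] [-0.281  0.153  0.284] [ 0.002 -0.007  0.007]
[ 0.464 -0.203  0.148] [-0.394  0.161  0.154] [ 0.002 -0.007  0.007]
[ 0.468 -0.203  0.164] [-0.518  0.174  0.036] [ 0.002 -0.007  0.007]
[ 0.474 -0.204  0.181] [-0.652  0.193 -0.07 ] [ 0.002 -0.007  0.007]
[ 0.482 -0.205  0.196] [-0.796  0.216 -0.161] [ 0.002 -0.007  0.007]
[ 0.491 -0.206  0.211] [-0.947  0.244 -0.238] [ 0.002 -0.007  0.007]
```

Emit:
{"fn": "jog_arm", "kwargs": {
  "plan": [
    [0.04,0.04,0.28,0,0,0,1],
    [0.04,0.04,0.28,0,0,0,1],
    [-0.07,0.1,0.36,0,0,0,1],
    [-0.18,0.15,0.42,0,0,0,1],
    [-0.18,0.15,0.42,0,0,0,1]
  ]
}}

```text
time_s: 6.52
ee_pos: [0.4614, -0.2024, 0.1158]
ee_rot: [0.204, 0.937, -0.062, 0.276]
ft_force: [-0.9, -0.1, -0.9]
finger_gap: 0.0005
```

Run:
```python
from h import *
way([(arc(f,33),33,-25) for f in(0,.05,.1,.15,.2,.25,.3,.4,.5,.6)])
im=[grab('scene','s5.png')['color'][150:250,300:400],grab('top','t5.png')['color'][140:240,315:415]]
cv2.imwrite('pics/c5.png',np.hstack([cv2.resize(a,(400,400),interpolation=2) for a in im])[:,:,::-1])
```

```text
6.5167 [ 0.4614 -0.2024  0.1158] [ 0.2042  0.9371 -0.0617  0.2764] [-0.86 -0.15 -0.9 ] 0.000518566445836419 [-0.507  0.052  2.164  0.115  0.355 -1.745]
[ 0.461 -0.202  0.114] [ 0.016 -0.     0.015] [ 0.002 -0.003  0.013]
[ 0.461 -0.202  0.122] [-0.032 -0.    -0.056] [ 0.002 -0.003  0.013]
[ 0.462 -0.202  0.131] [-0.084  0.002 -0.124] [ 0.002 -0.003  0.013]
[ 0.463 -0.202  0.139] [-0.139  0.005 -0.19 ] [ 0.002 -0.003  0.013]
[ 0.464 -0.203  0.148] [-0.197  0.009 -0.254] [ 0.002 -0.003  0.013]
[ 0.466 -0.203  0.156] [-0.258  0.015 -0.314] [ 0.002 -0.003  0.013]
[ 0.468 -0.203  0.164] [-0.321  0.022 -0.372] [ 0.002 -0.003  0.013]
[ 0.474 -0.204  0.181] [-0.456  0.04  -0.477] [ 0.002 -0.003  0.013]
[ 0.482 -0.205  0.196] [-0.6    0.063 -0.568] [ 0.002 -0.003  0.013]
[ 0.491 -0.206  0.211] [-0.751  0.09  -0.645] [ 0.002 -0.003  0.013]
```

View pics/c5.png

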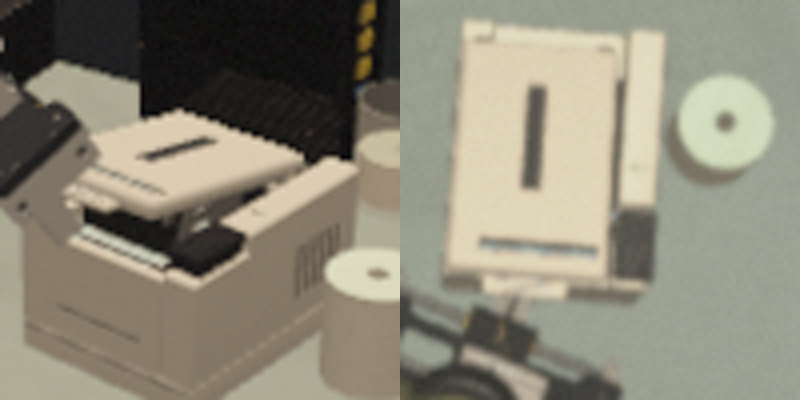

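The fingertip disappears under the lip at crop (512,300) with no contact force, so I'll lift along the arc.

Emit:
{"fn": "jog_arm", "kwargs": {
  "plan": [
    [-0.03,0,-0.06,0,0,0,1],
    [-0.08,0,-0.12,0,0,0,1],
    [-0.14,0,-0.19,0,0,0,1],
    [-0.2,0.01,-0.25,0,0,0,1],
    [-0.26,0.01,-0.31,0,0,0,1]
  ]
}}

```text
time_s: 7.03
ee_pos: [0.4653, -0.2034, 0.1571]
ee_rot: [0.205, 0.937, -0.062, 0.277]
ft_force: [-0.2, -0.0, -1.1]
finger_gap: 0.0005
```

Run:
```python
from h import *
way([(arc(f,33),33,-25) for f in(.3,.35,.4,.5,.6,.7)])
im=[grab('scene','s6.png')['color'][150:250,300:400],grab('top','t6.png')['color'][140:240,315:415]]
cv2.imwrite('pics/c6.png',np.hstack([cv2.resize(a,(400,400),interpolation=2) for a in im])[:,:,::-1])
```

```text
7.0333 [ 0.4653 -0.2034  0.1571] [ 0.2046  0.9368 -0.0618  0.277 ] [-0.16 -0.   -1.08] 0.00045483483906567836 [-0.505 -0.016  2.116  0.084  0.469 -1.709]
[ 0.468 -0.203  0.164] [-0.063  0.016 -0.047] [ 0.002 -0.001  0.012]
[ 0.471 -0.203  0.173] [-0.13   0.024 -0.101] [ 0.002 -0.001  0.012]
[ 0.474 -0.204  0.181] [-0.198  0.034 -0.152] [ 0.002 -0.001  0.012]
[ 0.482 -0.205  0.196] [-0.342  0.057 -0.243] [ 0.002 -0.001  0.012]
[ 0.491 -0.206  0.211] [-0.494  0.085 -0.32 ] [ 0.002 -0.001  0.012]
[ 0.501 -0.207  0.224] [-0.651  0.117 -0.381] [ 0.002 -0.001  0.012]
```

View pics/c6.png

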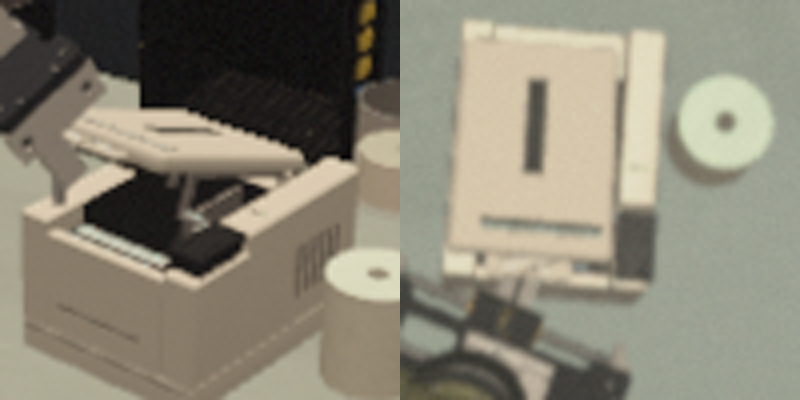

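The cover is riding up on the finger, front edge now clearly higher, and the printer hasn't moved. Eight pictures used; I'll carry on along the arc.

Emit:
{"fn": "jog_arm", "kwargs": {
  "plan": [
    [-0.06,0.02,-0.05,0,0,0,1],
    [-0.2,0.03,-0.15,0,0,0,1],
    [-0.34,0.06,-0.24,0,0,0,1],
    [-0.49,0.08,-0.32,0,0,0,1],
    [-0.65,0.12,-0.38,0,0,0,1]
  ]
}}

```text
time_s: 7.55
ee_pos: [0.5018, -0.2066, 0.2259]
ee_rot: [0.205, 0.937, -0.062, 0.278]
ft_force: [0.2, -0.2, 0.0]
finger_gap: 0.0005
```

Run:
```python
from h import *
way([(arc(f,33),33,-25) for f in(.7,.8,.9,1.,1.1,1.2)])
```

```text
7.55 [ 0.5018 -0.2066  0.2259] [ 0.2045  0.9366 -0.0621  0.2777] [ 0.21 -0.19  0.02] 0.0005273452403685901 [-0.467 -0.029  1.952  0.029  0.643 -1.626]
[ 0.501 -0.207  0.224] [ 0.014 -0.004  0.009] [0.002 0.002 0.012]
[ 0.513 -0.208  0.237] [-0.148  0.032 -0.036] [0.002 0.002 0.012]
[ 0.526 -0.21   0.248] [-0.313  0.072 -0.064] [0.002 0.002 0.012]
[ 0.539 -0.211  0.258] [-0.479  0.115 -0.076] [0.002 0.002 0.012]
[ 0.554 -0.213  0.267] [-0.645  0.162 -0.07 ] [0.002 0.002 0.012]
[ 0.57  -0.215  0.274] [-0.808  0.211 -0.048] [0.002 0.002 0.012]
```

Emit:
{"fn": "jog_arm", "kwargs": {
  "plan": [
    [-0.15,0.03,-0.04,0,0,0,1],
    [-0.31,0.07,-0.06,0,0,0,1],
    [-0.48,0.12,-0.08,0,0,0,1],
    [-0.64,0.16,-0.07,0,0,0,1],
    [-0.8,0.21,-0.05,0,0,0,1]
  ]
}}

```text
time_s: 7.97
ee_pos: [0.5698, -0.2143, 0.2747]
ee_rot: [0.205, 0.937, -0.062, 0.278]
ft_force: [-0.8, -1.8, -1.0]
finger_gap: 0.0005
```

Run:
```python
from h import *
way([(arc(f,33),33,-25) for f in(1.2,1.3,1.4,1.5,1.6,1.7,1.8)])
im=[grab('scene','s7.png')['color'][110:250,280:420],grab('top','t7.png')['color'][120:240,315:435]]
cv2.imwrite('pics/c7.png',np.hstack([cv2.resize(a,(400,400),interpolation=2) for a in im])[:,:,::-1])
```

```text
7.9667 [ 0.5698 -0.2143  0.2747] [ 0.2045  0.9365 -0.0622  0.2779] [-0.81 -1.84 -0.97] 0.0005146664800338957 [-0.415  0.08   1.722 -0.016  0.762 -1.547]
[ 0.57  -0.215  0.274] [ 0.003 -0.002  0.007] [0.001 0.003 0.012]
[ 0.586 -0.216  0.279] [-0.156  0.049  0.046] [0.001 0.003 0.012]
[ 0.603 -0.218  0.283] [-0.31   0.101  0.101] [0.001 0.003 0.012]
[ 0.62  -0.22   0.285] [-0.458  0.154  0.172] [0.001 0.003 0.012]
[ 0.637 -0.222  0.286] [-0.596  0.208  0.258] [0.001 0.003 0.012]
[ 0.654 -0.224  0.284] [-0.725  0.262  0.359] [0.001 0.003 0.012]
[ 0.671 -0.226  0.281] [-0.843  0.314  0.472] [0.001 0.003 0.012]
```

View pics/c7.png

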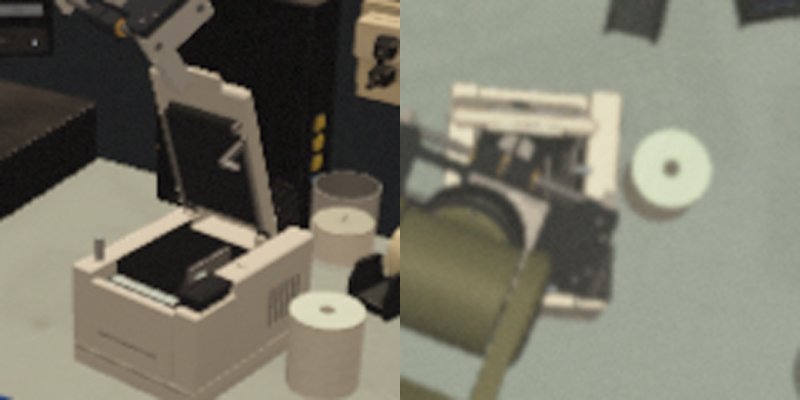

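The cover stands almost upright on the finger (right of the finger at (190,75)), well open below it. I'll continue gently past the balance point.

Emit:
{"fn": "jog_arm", "kwargs": {
  "plan": [
    [-0.16,0.05,0.05,0,0,0,1],
    [-0.31,0.1,0.1,0,0,0,1],
    [-0.46,0.15,0.17,0,0,0,1],
    [-0.53,0.18,0.21,0,0,0,1],
    [-0.6,0.21,0.26,0,0,0,1]
  ]
}}

```text
time_s: 8.48
ee_pos: [0.6379, -0.2221, 0.2853]
ee_rot: [0.204, 0.937, -0.062, 0.278]
ft_force: [-1.3, 0.4, -0.3]
finger_gap: 0.0006
```

Run:
```python
from h import *
way([(arc(f,33),33,-25) for f in(1.65,1.7,1.75,1.8,1.85)])
```

```text
8.4833 [ 0.6379 -0.2221  0.2853] [ 0.2043  0.9365 -0.0621  0.2781] [-1.26  0.4  -0.34] 0.0005746457190850473 [-0.376  0.226  1.53  -0.044  0.809 -1.497]
[ 0.645 -0.223  0.285] [-0.059  0.021  0.041] [0.002 0.004 0.013]
[ 0.654 -0.224  0.284] [-0.122  0.048  0.092] [0.002 0.004 0.013]
[ 0.662 -0.225  0.283] [-0.182  0.074  0.148] [0.002 0.004 0.013]
[ 0.671 -0.226  0.281] [-0.24   0.101  0.206] [0.002 0.004 0.013]
[ 0.679 -0.227  0.279] [-0.294  0.127  0.267] [0.002 0.004 0.013]
```

Emit:
{"fn": "jog_arm", "kwargs": {
  "plan": [
    [-0.06,0.02,0.04,0,0,0,1],
    [-0.12,0.05,0.09,0,0,0,1],
    [-0.18,0.07,0.15,0,0,0,1],
    [-0.24,0.1,0.2,0,0,0,1],
    [-0.27,0.11,0.24,0,0,0,1]
  ]
}}

```text
time_s: 8.9
ee_pos: [0.6758, -0.227, 0.2796]
ee_rot: [0.204, 0.937, -0.062, 0.278]
ft_force: [0.1, 0.2, -0.2]
finger_gap: 0.0004
```

Run:
```python
from h import *
way([(p2w((0,16,300)),33,-25),(p2w((-30,24,240)),0,-6.5)])
im=[grab('scene','s8.png')['color'][110:250,280:420],grab('top','t8.png')['color'][120:240,315:435]]
cv2.imwrite('pics/c8.png',np.hstack([cv2.resize(a,(400,400),interpolation=2) for a in im])[:,:,::-1])
```

```text
8.9 [ 0.6758 -0.227   0.2796] [ 0.2042  0.9366 -0.0621  0.278 ] [ 0.1   0.24 -0.22] 0.00041965864770466307 [-0.36   0.315  1.431 -0.056  0.82  -1.476]
[ 0.566 -0.216  0.3  ] [ 0.76  -0.36  -0.738] [0.002 0.003 0.013]
[ 0.537 -0.205  0.24 ] [ 1.348 -0.376 -0.404] [-0.18   1.093 -0.587]
```

Emit:
{"fn": "jog_arm", "kwargs": {
  "plan": [
    [0.4,-0.18,-0.37,0,0,0,1],
    [0.76,-0.36,-0.74,0,0,0,1],
    [0.76,-0.36,-0.74,0,0,0,1],
    [0.76,-0.36,-0.74,0,0,0,1]
  ]
}}

```text
time_s: 9.33
ee_pos: [0.5627, -0.2161, 0.3018]
ee_rot: [0.204, 0.936, -0.062, 0.279]
ft_force: [0.5, -1.1, -0.1]
finger_gap: 0.0004
```

Run:
```python
from h import *
way([(p2w((-30,24,240)),0,-6.5)])
grab('scene','s9.png')
im=[grab('scene','s9.png')['color'][110:250,280:420],grab('top','t9.png')['color'][120:240,315:435]]
cv2.imwrite('pics/c9.png',np.hstack([cv2.resize(a,(400,400),interpolation=2) for a in im])[:,:,::-1])
```

```text
9.3333 [ 0.5627 -0.2161  0.3018] [ 0.2044  0.9363 -0.0625  0.2788] [ 0.46 -1.13 -0.12] 0.0004144046105205954 [-0.425  0.046  1.696 -0.008  0.82  -1.562]
[ 0.537 -0.205  0.24 ] [ 0.57  -0.003  0.366] [-0.181  1.096 -0.587]
```

View pics/c9.png

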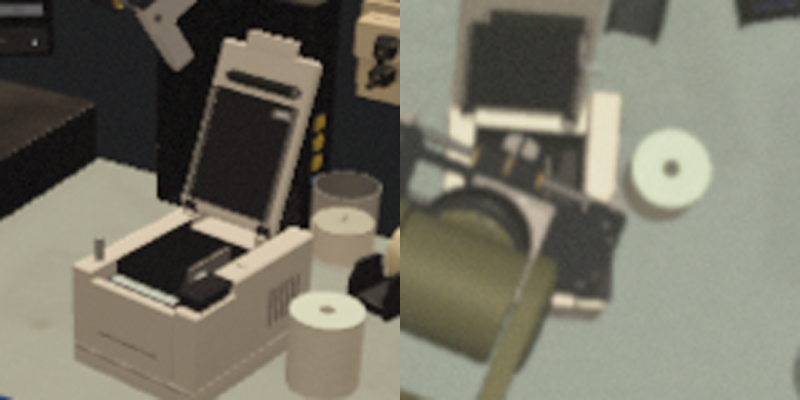

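The cover stands open by itself, leaning back on its stop; the guide shows as a grey plate at about (208,262), and the printer and roll are where they were. Next is straightening the tool above the well.

Emit:
{"fn": "jog_arm", "kwargs": {
  "plan": [
    [0.3,0,0.1,-0.1,0.25,-0.1,1],
    [0.3,0,0.1,-0.15,0.45,-0.25,1],
    [0.3,0,0.1,-0.15,0.7,-0.4,1],
    [0.3,0,0.1,-0.18,0.9,-0.5,1],
    [0.3,0,0.1,-0.18,1,-0.55,1]
  ]
}}

```text
time_s: 9.9
ee_pos: [0.5486, -0.2087, 0.2753]
ee_rot: [0.064, 0.998, -0.002, 0.022]
ft_force: [-0.7, 0.2, -0.4]
finger_gap: 0.0005
```

Run:
```python
from h import *
d=-6.5
way([(p2w((-8,20,200)),0,d),(p2w((-8,20,135)),0,d)])
```

```text
9.9 [ 0.5486 -0.2087  0.2753] [ 0.0641  0.9977 -0.0021  0.0219] [-0.7   0.23 -0.39] 0.0004746941839034743 [-0.431  0.316  1.34   0.012  1.443 -1.875]
[ 0.559 -0.211  0.2  ] [-0.071 -0.013  0.757] [-0.003  0.084 -0.028]
[ 0.559 -0.211  0.135] [-0.043 -0.013  1.406] [-0.003  0.084 -0.028]
```

Emit:
{"fn": "jog_arm", "kwargs": {
  "plan": [
    [-0.06,-0.01,0.4,0,0.08,-0.03,1],
    [-0.06,-0.01,0.8,0,0.08,-0.03,1],
    [-0.06,-0.01,1,0,0.08,-0.03,1],
    [-0.06,-0.01,1,0,0.08,-0.03,1]
  ]
}}

```text
time_s: 10.23
ee_pos: [0.5577, -0.2102, 0.1693]
ee_rot: [0.056, 0.998, 0.001, -0.003]
ft_force: [-0.3, -0.2, -1.0]
finger_gap: 0.0006
```

Emit:
{"fn": "jog_arm", "kwargs": {
  "plan": [
    [0,0,0.25,0,0,0,1],
    [0,0,0.5,0,0,0,1],
    [0,0,0.5,0,0,0,1]
  ]
}}

```text
time_s: 10.48
ee_pos: [0.5563, -0.2095, 0.1159]
ee_rot: [0.056, 0.998, 0.002, -0.006]
ft_force: [-0.8, 1.0, -1.4]
finger_gap: 0.0006
```

Run:
```python
from h import *
d=-6.5
way([(p2w((-8,20,98)),0,d),(p2w((-8,4,98)),0,d)])
D=grab('scene','s10.png')
a=D['color'][165:245,295:415]
f=lambda P:np.round((proj(D,P)-[295,165])*6.66,0).tolist()
print(f(status.sense()['ee_pos']),'guide ends',f([p2w((x,-11,111)) for x in(-30,36)]))
cv2.imwrite('pics/c10.png',cv2.resize(a,(800,533),interpolation=2)[:,:,::-1])
```

```text
10.4833 [ 0.5563 -0.2095  0.1159] [ 0.056   0.9984  0.0017 -0.0061] [-0.83  1.03 -1.38] 0.0005506813432359904 [-4.210e-01  4.890e-01  1.476e+00 -1.000e-03  1.190e+00 -1.879e+00]
[ 0.559 -0.211  0.098] [-0.029 -0.017  0.178] [ 0.005 -0.024  0.003]
[ 0.557 -0.227  0.098] [-0.029 -0.177  0.178] [ 0.005 -0.024  0.003]
[[292.0, 192.0]] guide ends [[323.0, 250.0], [420.0, 194.0]]
```

View pics/c10.png

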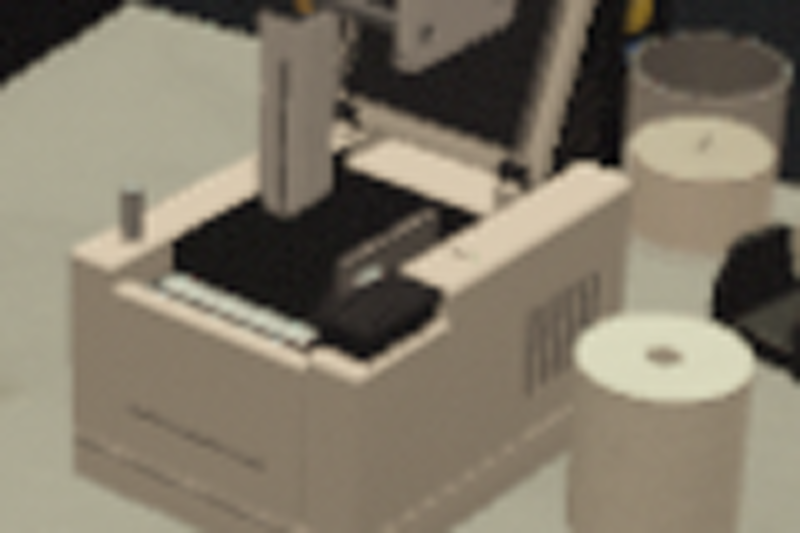

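The finger hangs inside the well, tip at (290,212). The guide plate's top edge runs (338,265)–(438,208), so there's a clear gap on its left face, and it may sit ~3 mm further right than predicted. I'll lower the finger and push, checking force.

Emit:
{"fn": "jog_arm", "kwargs": {
  "plan": [
    [-0.03,-0.02,0.1,0,0,0,1],
    [-0.03,-0.02,0.19,0,0,0,1],
    [-0.03,-0.02,0.19,0,0,0,1]
  ]
}}

```text
time_s: 10.78
ee_pos: [0.5597, -0.2122, 0.0989]
ee_rot: [0.056, 0.998, 0.001, -0.005]
ft_force: [0.1, -0.3, -1.0]
finger_gap: 0.0004
```

Emit:
{"fn": "jog_arm", "kwargs": {
  "plan": [
    [0,-0.05,0,0,0,0,1],
    [0,-0.1,0,0,0,0,1],
    [0,-0.15,0,0,0,0,1],
    [0,-0.15,0,0,0,0,1]
  ]
}}

```text
time_s: 11.12
ee_pos: [0.5581, -0.2283, 0.0994]
ee_rot: [0.057, 0.998, 0.001, -0.005]
ft_force: [0.2, -0.1, -0.9]
finger_gap: 0.0004
```

Emit:
{"fn": "jog_arm", "kwargs": {
  "plan": [
    [0,-0.03,0,0,0,0,1],
    [0,-0.06,0,0,0,0,1],
    [0,-0.09,0,0,0,0,1],
    [0,-0.12,0,0,0,0,1],
    [0,-0.12,0,0,0,0,1]
  ]
}}

```text
time_s: 11.53
ee_pos: [0.5566, -0.2407, 0.0995]
ee_rot: [0.057, 0.998, 0.001, -0.005]
ft_force: [0.4, -0.2, 0.7]
finger_gap: 0.0002
```

Run:
```python
from h import *
s=status.sense()
print((RP.inv().apply(s['ee_pos']-np.r_[O,0]))*1e3)
way([(p2w((-8,-16,97)),0,-6.5)])
```

```text
[-6.83799075 -9.37977186 99.48261572]
11.5333 [ 0.5566 -0.2407  0.0995] [ 0.0567  0.9984  0.001  -0.0046] [ 0.41 -0.24  0.74] 0.00019768952171324847 [-0.468  0.53   1.454 -0.002  1.167 -1.924]
[ 0.555 -0.247  0.097] [ 0.011 -0.066  0.025] [ 0.003 -0.018 -0.   ]
```

Emit:
{"fn": "jog_arm", "kwargs": {
  "plan": [
    [0,-0.02,0.02,0,0,0,1],
    [0,-0.04,0.02,0,0,0,1],
    [0,-0.06,0.02,0,0,0,1],
    [0,-0.06,0.02,0,0,0,1]
  ]
}}

```text
time_s: 11.87
ee_pos: [0.5558, -0.247, 0.0973]
ee_rot: [0.057, 0.998, 0.001, -0.005]
ft_force: [-0.7, 0.5, 0.3]
finger_gap: 0.0006
```

Emit:
{"fn": "jog_arm", "kwargs": {
  "plan": [
    [0,-0.01,0,0,0,0,1],
    [0,-0.02,0,0,0,0,1],
    [0,-0.02,0,0,0,0,1]
  ]
}}

```text
time_s: 12.12
ee_pos: [0.5556, -0.2491, 0.0972]
ee_rot: [0.057, 0.998, 0.001, -0.005]
ft_force: [-0.6, 0.2, -0.5]
finger_gap: 0.0005
```

Run:
```python
from h import *
for i in range(3):
    s=status.sense();print(s['ft_force'],(RP.inv().apply(s['ee_pos']-np.r_[O,0]))*1e3); grab('scene','s11.png')
```

```text
[-0.56682432  0.24653678 -0.51038033] [ -6.95678362 -17.82601025  97.23742732]
[ 1.32451915 -0.07471869  0.34448012] [ -6.9557225  -17.81763147  97.24094637]
[-0.73575105  0.08410861  0.8228613 ] [ -7.0040254  -17.80257565  97.22199921]
```

Emit:
{"fn": "jog_arm", "kwargs": {
  "plan": [
    [0,-0.01,0,0,0,0,1],
    [0,-0.01,0,0,0,0,1]
  ]
}}

```text
time_s: 12.43
ee_pos: [0.5554, -0.2501, 0.0972]
ee_rot: [0.057, 0.998, 0.001, -0.005]
ft_force: [-0.5, 1.1, 0.5]
finger_gap: 0.0005
```

Emit:
{"fn": "jog_arm", "kwargs": {
  "plan": [
    [0,-0.01,0,0,0,0,1],
    [0,-0.01,0,0,0,0,1]
  ]
}}

```text
time_s: 12.6
ee_pos: [0.5553, -0.2512, 0.0973]
ee_rot: [0.057, 0.998, 0.001, -0.005]
ft_force: [0.7, 1.2, 0.1]
finger_gap: 0.0005
```

Run:
```python
from h import *
F=[]
for i in range(4):
    s=status.sense();F.append(s['ft_force']);d=grab('scene','s12.png')
print(np.mean(F,0),(RP.inv().apply(s['ee_pos']-np.r_[O,0]))*1e3)
# guide motion: bright pixels along rows through the guide, before/after
a=cv2.imread('pics/s10.png',0);b=cv2.imread('pics/s12.png',0)
for r in(198,200,202): print(r,a[r,338:368].tolist(),b[r,338:368].tolist())
```

```text
[0.28210143 0.31756454 0.25137737] [ -6.96711406 -19.88339206  97.26005531]
198 [25, 25, 23, 23, 23, 23, 25, 24, 22, 26, 28, 24, 22, 25, 24, 30, 55, 82, 102, 113, 74, 63, 54, 22, 22, 25, 30, 56, 111, 173] [25, 24, 22, 26, 25, 23, 23, 46, 93, 120, 114, 91, 94, 121, 121, 120, 116, 115, 110, 81, 24, 26, 25, 22, 32, 59, 74, 72, 112, 174]
200 [25, 24, 24, 23, 23, 20, 27, 24, 23, 25, 22, 25, 32, 59, 74, 85, 93, 67, 68, 69, 68, 65, 50, 41, 98, 146, 179, 206, 202, 203] [21, 24, 23, 24, 25, 23, 26, 52, 99, 121, 115, 94, 94, 122, 121, 119, 115, 116, 110, 82, 27, 47, 70, 104, 139, 153, 182, 207, 203, 203]
202 [18, 25, 23, 24, 26, 22, 24, 21, 28, 46, 70, 99, 116, 78, 61, 67, 67, 68, 68, 68, 81, 127, 169, 189, 194, 172, 193, 198, 201, 204] [26, 23, 25, 23, 25, 25, 24, 57, 104, 121, 115, 97, 106, 120, 121, 118, 116, 116, 113, 92, 96, 140, 171, 190, 194, 173, 193, 198, 201, 203]
```

Emit:
{"fn": "jog_arm", "kwargs": {
  "plan": [
    [0,-0.01,0,0,0,0,1],
    [0,-0.01,0,0,0,0,1]
  ]
}}

```text
time_s: 12.97
ee_pos: [0.5553, -0.2518, 0.0973]
ee_rot: [0.057, 0.998, 0.001, -0.005]
ft_force: [-0.3, 3.4, 1.5]
finger_gap: 0.0004
```

Emit:
{"fn": "jog_arm", "kwargs": {
  "plan": [
    [0,-0.01,0,0,0,0,1],
    [0,-0.01,0,0,0,0,1]
  ]
}}

```text
time_s: 13.13
ee_pos: [0.5552, -0.252, 0.0973]
ee_rot: [0.057, 0.998, 0.002, -0.005]
ft_force: [-0.4, 7.5, 1.7]
finger_gap: 0.0008
```

Run:
```python
from h import *
F=[]
for i in range(4):
    s=status.sense();F.append(s['ft_force']);d=grab('scene','s13.png')
print(np.mean(F,0),(RP.inv().apply(s['ee_pos']-np.r_[O,0]))*1e3)
```

```text
[0.1325484  7.30899118 1.87000355] [ -6.95043013 -20.72603861  97.27258899]
```

The force rises to 7 N while the tip stops advancing, at printer y ≈ -20.7 against the -18.5 predicted, so the guide is on its stop. I'll back off and withdraw.

Emit:
{"fn": "jog_arm", "kwargs": {
  "plan": [
    [0,0.1,0,0,0,0,1],
    [0,0.2,0,0,0,0,1],
    [0,0.2,0,0,0,0,1]
  ]
}}

```text
time_s: 13.58
ee_pos: [0.5577, -0.2304, 0.0973]
ee_rot: [0.056, 0.998, 0.002, -0.005]
ft_force: [0.4, -0.2, -0.3]
finger_gap: 0.0004
```

Emit:
{"fn": "jog_arm", "kwargs": {
  "plan": [
    [0,0,-0.4,0,0,0,1],
    [0,0,-0.8,0,0,0,1],
    [0,0,-1,0,0,0,1],
    [0,0,-1,0,0,0,1]
  ]
}}

```text
time_s: 13.92
ee_pos: [0.5603, -0.2315, 0.2029]
ee_rot: [0.056, 0.998, 0.0, -0.001]
ft_force: [0.1, -0.5, -0.6]
finger_gap: 0.0001
```

Emit:
{"fn": "jog_arm", "kwargs": {
  "plan": [
    [0.9,0.3,-0.6,0,0,0,1],
    [0.9,0.3,-0.6,0,0,0,1],
    [0.9,0.3,-0.6,0,0,0,1],
    [0.9,0.3,-0.6,0,0,0,1]
  ]
}}

```text
time_s: 14.25
ee_pos: [0.4726, -0.1908, 0.2665]
ee_rot: [0.056, 0.998, -0.001, 0.001]
ft_force: [1.2, -0.3, 1.1]
finger_gap: 0.0004
```

Emit:
{"fn": "jog_arm", "kwargs": {
  "plan": [
    [0.9,0.9,0,0,0,0,1],
    [0.9,0.9,0,0,0,0,1],
    [0.9,0.9,0,0,0,0,1],
    [0.9,0.9,0,0,0,0,1]
  ]
}}

```text
time_s: 14.58
ee_pos: [0.3905, -0.0883, 0.2656]
ee_rot: [0.055, 0.998, -0.001, 0.001]
ft_force: [0.4, -0.3, -0.7]
finger_gap: 0.0004
```

Run:
```python
from h import *
st()
im=[grab('scene','s14.png')['color'][110:250,280:420],grab('top','t14.png')['color'][100:240,305:445]]
cv2.imwrite('pics/c14.png',np.hstack([cv2.resize(a,(400,400),interpolation=2) for a in im])[:,:,::-1])
```

```text
14.5833 [ 0.3905 -0.0883  0.2656] [ 5.480e-02  9.985e-01 -7.000e-04  8.000e-04] [ 0.43 -0.34 -0.73] 0.0003808855596699977 [-3.130e-01 -9.000e-02  1.811e+00 -1.000e-03  1.419e+00 -1.774e+00]
```

View pics/c14.png

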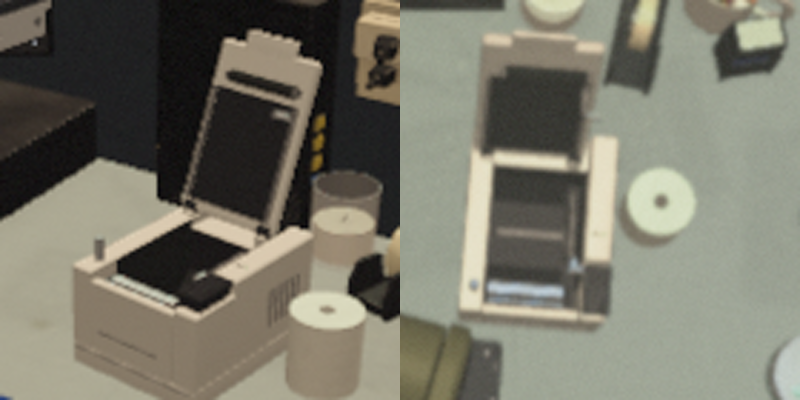

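The cover stands open and clear of the arm, the guide is against the right side of the well at top crop (573,205), and the printer and roll are where they started. One last number for the guide, and I'll hand in only if it agrees.

Run:
```python
from h import *
t=grab('top')
g=plane(t,[(305+173.5/2.857,100+205/2.857)],.111)[0]
p=RP.inv().apply(g-np.r_[O,0])*1e3;print('guide in printer mm',p)
a=cv2.imread('pics/top0.png',0)[:,:];b=cv2.imread('pics/t14.png',0)
# right cheek + printer right edge + roll shift between first and last picture
for n,(r0,r1,c0,c1) in dict(cheek=(146,192,370,384),roll=(155,190,383,412)).items():
    print(n,cv2.phaseCorrelate(np.float32(a[r0:r1,c0:c1]),np.float32(b[r0:r1,c0:c1])))
if -38<p[1]<-27: print(workorder.finish_job())
```

```text
guide in printer mm [ 22.82458668 -36.22319258 111.        ]
cheek ((0.41839328080185645, -0.18046195103090312), 0.9420322300659285)
roll ((-0.037051869752897204, 0.026473617031424368), 1.0053851021660698)
the job is handed in; nothing more can be done
None
```

The printer is set up for the wide roll and I've handed the job in, after about 15 s of the 56 s allowed.

- **Release key:** I pressed it straight down with the closed fingertips, and the picture showed the cover popped up. The last bit of the press peaked at about 27 N, well over the 3–5 N needed, because the key had already reached its bottom.
- **Cover:** I lifted it by its lip along its arc, with force readings around 1–2 N, and past the balance point. It now leans back on its stop by itself, and the last pictures show it standing clear of the arm.
- **Paper guide:** I pushed it right until it met its stop. The tip stopped advancing while the force rose to about 7 N, then I withdrew.

**Last checks**
- **Guide position:** the stop came at fingertip y ≈ -20.7 mm, where about -18.5 was predicted. The camera put the guide at y ≈ -36 mm against a nominal -31. The camera figure is one hand-picked pixel on the plate's top, so I relied on the stop contact and the visible position in the well.
- **Printer and roll:** comparing the first and last top pictures, the roll had not moved (0.04 px). The printer's right cheek shows 0.4 px, about 1 mm. That may be the changed picture around it, but a shift of up to about 1 mm can't be ruled out.
- **Other items:** I did not measure the hair brush, pot or bottles again. The arm stayed clear of them on its route.

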